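# Clear the fittings rack and draw out the hinge tray

### The arm

A 7-joint arm with a two-finger parallel gripper is mounted at the origin on the work surface. World frame = base frame: x ahead of the robot, y to its left, z up, the work surface at z = 0. Lengths are in m, angles in rad, forces in N, time in s.
With the tool pointing down it reaches from about 0.4 to 0.85 m from the base axis. Payload 10.4 kg.
Tool frame: the origin (TCP) lies on the centre line of the jaws, within the pads' length; the fingertips stand r.tip_extent ahead of it and the grasp point (between the pads) lies 8 mm behind it (r.tip_extent is the distance from the TCP to the fingertips, in m); z points along the fingers, y is the direction in which the jaws open and shut (so a half turn about z gives the same grasp; the last joint's range is limited). The gripper opens to 87 mm and grips with 3 to 60 N. Pads are 19 mm wide; open, the fingers measure 117 mm over their backs; the gripper's body (75 mm by 190 mm) begins 51 mm behind the grasp point.
Start: joints at [1.219, 0.332, -0.065, 1.46, 0.022, 1.35, -0.088], TCP at [0.202, -0.592, 0.234] pointing down, gripper open.
Joint ranges: [-2.6, 2.6], [-0.5, 2.12], [-1.47, 1.34], [0.16, 2.42], [-1.27, 4.41], [0.06, 2.06], [-2.6, 2.6]. Speed limits (rad/s): [2.22, 2.22, 2.79, 2.79, 3.14, 3.14, 3.14].

### API

Orientations are given as a unit quaternion [x, y, z, w].
In Python, from bench import r gives the robot as it stands.
- The arm moves only by the shell command python3 -m jog 'ROWS' [FORCE]. ROWS is JSON, a list of rows, each a list of 7 numbers: the shift along the tool's x, y, z in cm, then the turn, a rotation vector about the tool's x, y, z in rad, then the opening, from -1 (shut) to 1 (fully open). In form: [[tx, ty, tz, wx, wy, wz, jaw], ...]. A call has 1 to 20 rows; each row shifts and turns the commanded pose from where the row before left it, along the tool's axes as they then stand; what a row does not reach is not made up. A row lasts 1/8 s, in which the tool goes at most 62.5 mm and 10.7 degrees, less where a joint would pass 70% of its speed; a pose out of reach is approached as far as the arm can. A call with a gripper value outside its range is refused whole. The fingers move at their own pace and stop on an object; FORCE is the grip in N (left out, the last holds). Time passes only in rows, so rows that do not move let the fingers close. It gives the time, the measured TCP pose, the force and the opening at its end, in the units of the state.
- r.read_state(): the state, without advancing time (a new reading comes with each control period).
- r.camera(name): name is "scene" or "side" or "wrist"; returns a dict with "frame" (384x512x3 uint8, red, green, blue), "fx", "fy", "cx", "cy" (pixels), "camera_from_world" (4x4, takes a point from world to camera coordinates). Camera axes: x right, y down, z forward; pixel columns grow to the right and rows downward; lengths in m; the calibration is good to about 2 mm. A picture is of the moment at which its call begins. There is no depth.
- r.close_job(): hands the job in, once; it reports no verdict.
Trained networks look in a picture, given as the dict that the camera call returned (one of the last four; its "shot" number tells which), for a name from the list of things; names that differ only in an ending like _2 or _b are one class to them, and where a whole thing is asked for, a point or a joint stands for the part that bears it (a point fixed in the world has none). Each returns a list of dicts, best first, with "score" (0 to 1); they miss things now and then, are a little off and sometimes report something else, mostly with a low value. They report only what shows in the picture. A call takes as long as a camera call. They do not tell look-alikes from the thing itself.
- r.search_frame(picture, thing): "rect" ([left, top, right, bottom] in pixels, round what is visible of it).
The state is a dict: "time": time; "joint_positions": joint angles; "joint_vel": joint speeds; "joint_torque": joint torques, N m; "ee_pos": TCP position; "eef_rot": TCP orientation; "ft_force": force on the tool from outside, world axes, zero at the start; "torque": the same for the moment, N m; "width": finger opening in m.
Only numpy, scipy, OpenCV 4.12 (cv2) and the standard library are available. Lean on these libraries where they do the work, as an engineer would, in place of code of your own. Each camera call takes 0.05 s, during which the arm holds its last target.

### The job

Two trays of the fittings rack, the dowels and the shims, have been left standing out: push both fully home. Then hook a fingertip behind the front lip of the tray with the steel cabinet hinges and draw it all the way out to its stop, leaving the hinges lying in it. Use the fingertips only to push and pull: do not pinch a tray front or lift out the hinges, and leave the other things on the bench where they are.

Things in the scene. Friction and masses are not known exactly. Their poses are not given: they have to be found in the camera images.
- rack: low open-topped wooden fittings rack fixed on the bench, 314 mm wide (its y), 50 mm high, with three bays side by side at y = -102, 0 and +102 mm, each with a plywood tray on rails. Origin at bench height under the middle of the trays when they are home; -x points out of the rack, the way the trays come out; a solid ledge 65 mm wide, 50 mm high, lies behind the trays (x = 100 to 165 mm), with a row of boring bits standing in it up to 85 mm above the bench.
- cup_tray (a joint): how far the tray that carries the two loose steel cabinet hinges stands out of the rack, m: 0 = fully home against its stop, 0.13 = fully out against its stop. Slides along the rack's -x with about 2 N of friction and stays where it is left; cannot be lifted. Any tray may be in any of the three bays. Trays are alike in build: 94 mm wide, 40 mm high side walls (top 52 mm above the bench), underside 12 mm and inner floor 17 mm above the bench.
- cup_front: outer skin of the front wall of the tray that carries the two loose steel cabinet hinges, 94 mm wide. Origin on its outer face, mid-width, at the top edge (68 mm above the bench); z up, x points into the rack, y along the face. The face goes down 56 mm from the origin.
- cup_lip: inner skin of the same front wall (8 mm thick in all; it stands 16 mm above the side walls as a lip) of the tray that carries the two loose steel cabinet hinges. Origin on its inner face, mid-width, at the top edge, 8 mm behind the front's origin; axes as the front's. Behind it (origin x 0 to +54 mm, y -40 to +40 mm) is an empty finger bay open to above, its floor 51 mm below the origin, closed at the back by a divider whose top is 22 mm below the origin.
- dowel_tray (a joint): how far the tray full of thin round wooden dowels (they are fixed in it) stands out of the rack, m: 0 = fully home against its stop, 0.13 = fully out against its stop. Slides along the rack's -x with about 2 N of friction and stays where it is left; cannot be lifted. Any tray may be in any of the three bays. Trays are alike in build: 94 mm wide, 40 mm high side walls (top 52 mm above the bench), underside 12 mm and inner floor 17 mm above the bench.
- dowel_front: outer skin of the front wall of the tray full of thin round wooden dowels (they are fixed in it), 94 mm wide. Origin on its outer face, mid-width, at the top edge (68 mm above the bench); z up, x points into the rack, y along the face. The face goes down 56 mm from the origin.
- dowel_lip: inner skin of the same front wall (8 mm thick in all; it stands 16 mm above the side walls as a lip) of the tray full of thin round wooden dowels (they are fixed in it). Origin on its inner face, mid-width, at the top edge, 8 mm behind the front's origin; axes as the front's. Behind it (origin x 0 to +54 mm, y -40 to +40 mm) is an empty finger bay open to above, its floor 51 mm below the origin, closed at the back by a divider whose top is 22 mm below the origin.
- shim_tray (a joint): how far the tray with stacks of flat rectangular wooden shims (they are fixed in it) stands out of the rack, m: 0 = fully home against its stop, 0.13 = fully out against its stop. Slides along the rack's -x with about 2 N of friction and stays where it is left; cannot be lifted. Any tray may be in any of the three bays. Trays are alike in build: 94 mm wide, 40 mm high side walls (top 52 mm above the bench), underside 12 mm and inner floor 17 mm above the bench.
- shim_front: outer skin of the front wall of the tray with stacks of flat rectangular wooden shims (they are fixed in it), 94 mm wide. Origin on its outer face, mid-width, at the top edge (68 mm above the bench); z up, x points into the rack, y along the face. The face goes down 56 mm from the origin.
- shim_lip: inner skin of the same front wall (8 mm thick in all; it stands 16 mm above the side walls as a lip) of the tray with stacks of flat rectangular wooden shims (they are fixed in it). Origin on its inner face, mid-width, at the top edge, 8 mm behind the front's origin; axes as the front's. Behind it (origin x 0 to +54 mm, y -40 to +40 mm) is an empty finger bay open to above, its floor 51 mm below the origin, closed at the back by a divider whose top is 22 mm below the origin.
- hinge_a: loose steel cabinet hinge, 93 mm long, 37 mm wide, 14 mm high: a round 35 mm cup with an arm; lies in the rear compartment of its tray (behind the divider). Origin on its underside, 28 mm from the cup's centre; z up, arm along +x.
- hinge_b: loose steel cabinet hinge, 93 mm long, 37 mm wide, 14 mm high: a round 35 mm cup with an arm; lies in the rear compartment of its tray (behind the divider). Origin on its underside, 28 mm from the cup's centre; z up, arm along +x.
- glue: white glue bottle, 60 mm across, 170 mm high, standing to the left of the rack (its +y); bystander. Origin at its underside.
- jar: small jar, 44 mm across, 55 mm high, beside the trays' way, right in front of the rack; bystander. Origin at its underside.
- tape_roll: roll of tape lying flat, 90 mm across, 30 mm high, right of the rack; bystander. Origin at its underside.
- screwdriver: screwdriver lying across in front of the rack, about 200 mm long; bystander. Origin at its underside, mid-length.
- tape_measure: tape measure, 65 x 34 x 60 mm high, left in front of the rack; bystander. Origin at its underside.
- offcuts: two stacked board offcuts, 120 x 90 x 36 mm, right in front of the rack; bystander. Origin at its underside.
Not all that is in view belongs to the job. What is shaped like the hinge_b but red is not meant.

How it is judged:
By the outcome, as a careful person would: the job done as asked, in the order asked, and still so for the second after the job is handed in, with the robot touching nothing.
It also fails if it takes over 51 s, if anything falls off the work surface, if the arm or the gripper's body presses on something with over 40 N, if the wrist force passes 120 N, or if a joint passes its speed limit or range.

## Working session

There is one attempt and no reset: what is moved stays moved. The work goes in short steps, Python scripts to look and compute and a shell command to move; the robot and the scene stay as the last step left them, time stands still between calls to the robot, and variables do not carry over. Pictures are saved under pics/ and viewed, and the job is handed in when it is done.

```bash
ls; mkdir -p pics; cat > h.py <<'E'
import numpy as np, cv2
from bench import r
from scipy.spatial.transform import Rotation as R
def snap(n,f):
    c=r.camera(n); cv2.imwrite('pics/'+f,c['frame'][:,:,::-1]); return c
def ray(c,u,v):
    T=np.array(c['camera_from_world']); d=np.array([(u-c['cx'])/c['fx'],(v-c['cy'])/c['fy'],1.])
    return -T[:3,:3].T@T[:3,3], T[:3,:3].T@d
def onz(c,u,v,z):
    o,d=ray(c,u,v); return o+d*(z-o[2])/d[2]
def proj(c,p):
    T=np.array(c['camera_from_world']); q=T[:3,:3]@np.array(p)+T[:3,3]
    return np.array([c['fx']*q[0]/q[2]+c['cx'],c['fy']*q[1]/q[2]+c['cy']])
E
python3 - <<'E'
from h import *
s=r.read_state(); print({k:np.round(v,3) for k,v in s.items()}, r.tip_extent)
for n in ['scene','side','wrist']:
    c=snap(n,n+'0.png'); T=np.array(c['camera_from_world']); print(n,-T[:3,:3].T@T[:3,3],T[2,:3],c['fx'])
E
```

```text
pics
{'time': np.float64(0.0), 'joint_positions': array([ 1.219,  0.333, -0.065,  1.461,  0.022,  1.35 , -0.089]), 'joint_vel': array([-0.001,  0.001, -0.   ,  0.   ,  0.002, -0.001,  0.002]), 'joint_torque': array([-0.0000e+00, -6.2326e+01,  2.5000e-02, -3.8991e+01, -6.1000e-02,
        4.0000e-02,  0.0000e+00]), 'ee_pos': array([ 0.202, -0.591,  0.233]), 'eef_rot': array([ 0.987,  0.164, -0.   , -0.001]), 'ft_force': array([ 0.043,  0.14 , -0.107]), 'torque': array([-0.02 , -0.064, -0.002]), 'width': np.float64(0.087)} 0.011
scene [ 1.22508878 -0.27469303  0.89014149] [-0.57470607  0.24053266 -0.78221287] 362.47391273692244
side [ 0.49362332 -0.74737287  0.64152883] [ 0.14065041  0.77028151 -0.62199988] 379.74145952741605
wrist [ 0.27318196 -0.56712619  0.38530703] [-0.25848426 -0.08743931 -0.96205003] 303.7680541455923
```

View pics/scene0.png

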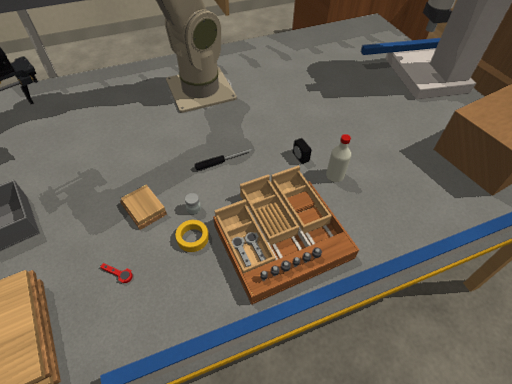

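View pics/side0.png

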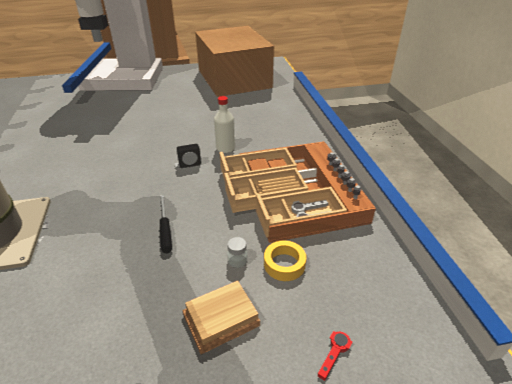

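```bash
python3 - <<'E'
from h import *
for n in ['scene','side']:
    c=r.camera(n)
    for t in ['rack','cup_front','cup_lip','dowel_front','shim_front','cup_tray','dowel_tray','shim_tray','hinge_a','jar','screwdriver','tape_measure','offcuts']:
        print(n,t,[(round(x['score'],2),np.round(x['rect']).astype(int).tolist()) for x in r.search_frame(c,t)][:4])
print(r.read_state()['time'])
E
```

```text
scene rack [(0.97, [211, 180, 360, 304]), (0.45, [192, 149, 246, 169])]
scene cup_front [(0.69, [270, 165, 333, 236])]
scene cup_lip [(0.67, [218, 201, 243, 220])]
scene dowel_front [(0.68, [218, 213, 358, 302])]
scene shim_front []
scene cup_tray [(0.69, [214, 197, 274, 272])]
scene dowel_tray [(0.96, [240, 173, 302, 248]), (0.38, [245, 233, 265, 262])]
scene shim_tray [(0.89, [272, 166, 331, 233]), (0.72, [232, 238, 249, 268])]
scene hinge_a [(0.82, [103, 262, 132, 280]), (0.54, [230, 240, 252, 265]), (0.47, [244, 234, 265, 261]), (0.16, [273, 165, 298, 183])]
scene jar [(0.71, [188, 193, 202, 213]), (0.39, [177, 216, 209, 250])]
scene screwdriver [(0.79, [194, 151, 247, 169])]
scene tape_measure [(0.89, [293, 137, 314, 161]), (0.74, [213, 199, 274, 274])]
scene offcuts [(0.93, [123, 187, 164, 228])]
side rack [(0.65, [266, 142, 374, 246])]
side cup_front [(0.41, [294, 210, 308, 215])]
side cup_lip []
side dowel_front [(0.66, [221, 176, 236, 214])]
side shim_front [(0.46, [222, 154, 226, 176])]
side cup_tray [(0.88, [253, 186, 346, 235])]
side dowel_tray [(0.59, [224, 166, 310, 208])]
side shim_tray [(0.61, [220, 148, 296, 178]), (0.24, [231, 196, 234, 204])]
side hinge_a [(0.7, [291, 199, 327, 214]), (0.57, [316, 332, 352, 383]), (0.26, [226, 187, 237, 209])]
side jar [(0.87, [225, 239, 248, 271]), (0.24, [161, 199, 172, 252])]
side screwdriver [(0.92, [157, 196, 173, 254])]
side tape_measure [(0.88, [179, 143, 203, 169]), (0.7, [255, 194, 266, 239]), (0.38, [259, 192, 267, 222])]
side offcuts [(0.95, [184, 284, 261, 355]), (0.74, [287, 198, 326, 213])]
1.55
```

```bash
python3 - <<'E'
import cv2
a=cv2.imread('pics/scene0.png')[150:310,180:380]; cv2.imwrite('pics/z1.png',cv2.resize(a,None,fx=4,fy=4,interpolation=cv2.INTER_CUBIC)[:600])
a=cv2.imread('pics/scene0.png')[160:310,180:380]; cv2.imwrite('pics/z1.png',cv2.resize(a,None,fx=4,fy=4,interpolation=cv2.INTER_CUBIC))
a=cv2.imread('pics/side0.png')[130:280,190:390]; cv2.imwrite('pics/z2.png',cv2.resize(a,None,fx=4,fy=4,interpolation=cv2.INTER_CUBIC))
E
```

```text
(no output)
```

View pics/z1.png

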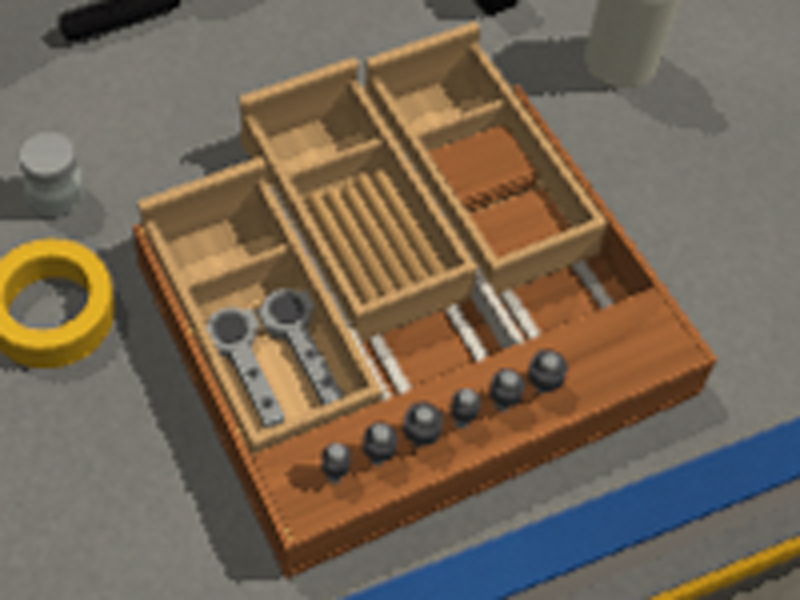

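View pics/z2.png

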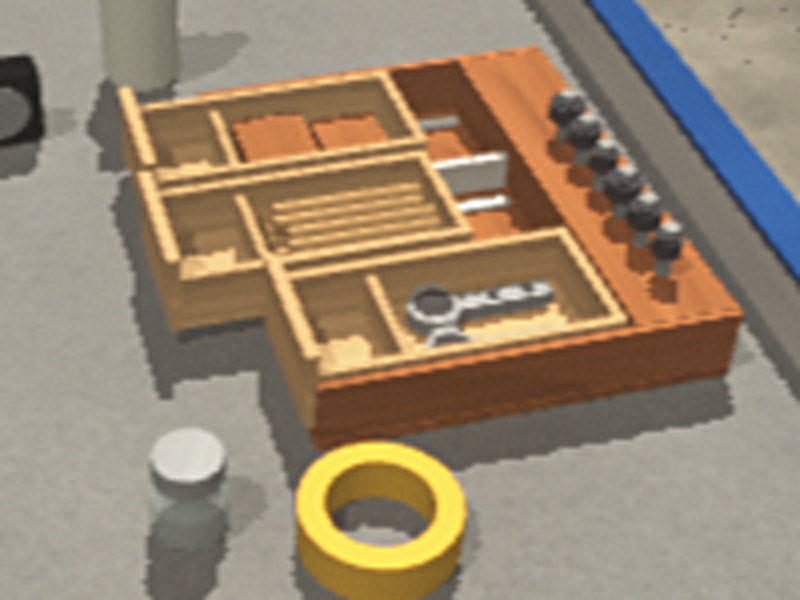

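```bash
python3 - <<'E'
from h import *
from scipy.optimize import least_squares
cs={n:r.camera(n) for n in['scene','side']}
off={'scene':(180,160),'side':(190,130)}
L=[('scene',283,545,165,-157,50,0),('scene',715,360,165,157,50,0),('side',538,48,165,157,50,0),('side',742,318,165,-157,50,0),
('scene',140,208,0,-149,68,1),('scene',262,163,0,-55,68,1),('scene',241,98,0,-47,68,2),('scene',358,65,0,47,68,2),('scene',368,65,0,55,68,3),('scene',476,25,0,149,68,3),
('side',265,262,0,-55,68,1),('side',310,368,0,-149,68,1),('side',138,175,0,47,68,2),('side',168,262,0,-47,68,2),('side',122,90,0,149,68,3),('side',148,166,0,55,68,3)]
def pt(p,x,y,z,k):
    X=x/1e3 if k==0 else p[2+k]
    c,s=np.cos(p[2]),np.sin(p[2]); return [p[0]+c*X-s*y/1e3,p[1]+s*X+c*y/1e3,z/1e3]
def f(p):
    o=[]
    for n,u,v,x,y,z,k in L: o+=list(proj(cs[n],pt(p,x,y,z,k))-[off[n][0]+u/4,off[n][1]+v/4])
    return o
s=least_squares(f,[.7,-.05,0,-.1,-.15,-.15],loss='soft_l1')
print(np.round(s.x,4),np.degrees(s.x[2])); print(np.round(np.array(f(s.x)).reshape(-1,2),1).tolist())
p=s.x
for k in(1,2,3):print(k,np.round(pt(p,0,(-102,0,102)[k-1],68,k),4))
np.save('pose.npy',p)
for t,uv in dict(jar=(195,203),screwdriver1=(196,164),sd2=(250,152),tm=(303,152),offcuts=(143,207)).items(): print(t,onz(cs['scene'],*uv,.02))
for t,uv in dict(jar=(237,258),sd1=(167,250),sd2=(162,197),tm=(190,160),glue=(225,145)).items(): print(t,onz(cs['side'],*uv,.02))
E
```

```text
[ 0.7334  0.0059  0.0433 -0.0955 -0.1547 -0.1478] 2.4824186623609608
[[-0.8, 0.6], [-0.2, -0.3], [-0.1, -0.6], [0.1, -0.6], [-0.9, -1.2], [-0.4, -0.9], [-0.7, -0.1], [-1.3, -1.6], [-0.4, -0.9], [-0.1, -0.2], [1.0, -1.9], [0.2, -2.5], [0.7, -0.7], [0.4, -0.1], [0.4, -0.6], [0.2, -0.6]]
1 [ 0.6424 -0.1001  0.068 ]
2 [ 0.5789 -0.0008  0.068 ]
3 [0.5813 0.1014 0.068 ]
jar [ 0.56218143 -0.1838022   0.02      ]
screwdriver1 [ 0.41045952 -0.13597286  0.02      ]
sd2 [0.4238597  0.04826048 0.02      ]
tm [0.48908479 0.21449436 0.02      ]
offcuts [ 0.51997246 -0.33077222  0.02      ]
jar [ 0.56477636 -0.20194541  0.02      ]
sd1 [ 0.41724557 -0.14834507  0.02      ]
sd2 [0.40868417 0.0411521  0.02      ]
tm [0.4916577  0.19846682 0.02      ]
glue [0.60403998 0.25979897 0.02      ]
```

Steel hinges at scene px (238,247) and (257,240), in the right-hand tray (y=-102), fit the description. The red one at (118,272), loose on the bench, is the decoy. The crop z1 confirms this: two grey hinges in the home tray, dowels in the middle, shims on the left, both standing out about 55 mm.

```bash
python3 -m jog '[[0,0,0,0,0,0.15,-1],[0,0,0,0,0,0.136,-1],[2.3,-3.6,0,0,0,0,-1],[2.3,-3.6,0,0,0,0,-1],[2.3,-3.6,0,0,0,0,-1],[2.3,-3.6,0,0,0,0,-1],[2.3,-3.6,0,0,0,0,-1],[2.3,-3.6,0,0,0,0,-1],[2.3,-3.6,0,0,0,0,-1],[2.3,-3.6,0,0,0,0,-1],[2.3,-3.6,0,0,0,0,-1],[2.3,-3.6,0,0,0,0,-1]]' 20
```

```text
time: 3.15
ee_pos: [0.4168, -0.2208, 0.2338]
eef_rot: [1.0, 0.021, 0.0, 0.0]
ft_force: [-0.2, 0.1, 0.0]
width: 0.0003
```

```bash
cat >> h.py <<'E'
P=np.load('pose.npy')
def loc():
    s=r.read_state(); c,sn=np.cos(P[2]),np.sin(P[2]); d=np.array(s['ee_pos'])-[P[0],P[1],0]
    q=R.from_quat(s['eef_rot']).as_matrix()
    print('t',round(float(s['time']),2),'ee',np.round(s['ee_pos'],4),'rack-local mm',np.round([1e3*(c*d[0]+sn*d[1]),1e3*(-sn*d[0]+c*d[1]),1e3*d[2]],1),'yaw x',round(float(np.degrees(np.arctan2(q[1,0],q[0,0]))),2),'zax',np.round(q[:,2],3),'F',np.round(s['ft_force'],1),'w',round(float(s['width']),4),'q',np.round(s['joint_positions'],2))
E
python3 -c "
from h import *
loc()"
```

```text
t 3.15 ee [ 0.4168 -0.2208  0.2338] rack-local mm [-326.1 -212.8  233.8] yaw x 2.44 zax [ 0.001 -0.001 -1.   ] F [-0.2  0.1  0. ] w 0.0003 q [ 0.76  0.01 -0.37  1.83  0.01  1.3  -1.14]
```

```bash
python3 -m jog '[[2.3,-3.55,0,0,0,0,-1],[2.3,-3.55,0,0,0,0,-1],[2.3,-3.55,0,0,0,0,-1],[2.3,-3.55,0,0,0,0,-1],[2.3,-3.55,0,0,0,0,-1],[2.3,-3.55,0,0,0,0,-1],[0,0,3.1,0,0,0,-1],[0,0,3.1,0,0,0,-1],[0,0,3.1,0,0,0,-1],[0,0,3.1,0,0,0,-1],[0,0,3.1,0,0,0,-1],[0,0,3.1,0,0,0,-1],[0,0,0,0,0,0,-1]]'; python3 - <<'E'
from h import *
loc(); snap('side','s1.png'); snap('wrist','w1.png')
E
```

```text
time: 4.78
ee_pos: [0.5434, -0.0034, 0.0458]
eef_rot: [1.0, 0.021, -0.002, -0.0]
ft_force: [-0.2, -0.6, 0.2]
width: 0.0002
t 4.78 ee [ 0.5434 -0.0034  0.0458] rack-local mm [-190.2   -1.    45.8] yaw x 2.46 zax [-0.004  0.    -1.   ] F [-0.2 -0.6  0.2] w 0.0002 q [ 0.4   0.4  -0.56  1.85  0.25  0.97 -1.8 ]
```

View pics/s1.png

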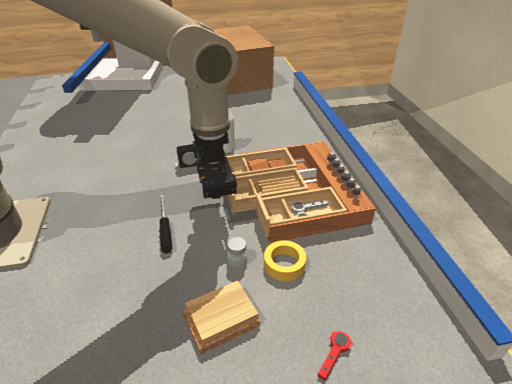

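View pics/w1.png

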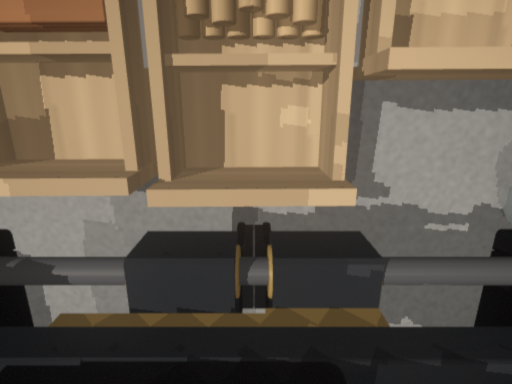

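Wrist view: closed fingertips at px (253,250) are centred before the dowel tray's front (150–352, 185). Pushing.

```bash
python3 -m jog '[[1,0,0,0,0,0,-1],[1,0,0,0,0,0,-1],[1,0,0,0,0,0,-1],[1,0,0,0,0,0,-1],[1,0,0,0,0,0,-1],[1,0,0,0,0,0,-1],[1,0,0,0,0,0,-1]]'; python3 -c "
from h import *
loc()"
```

```text
time: 5.75
ee_pos: [0.6155, -0.0001, 0.0475]
eef_rot: [1.0, 0.021, -0.0, -0.0]
ft_force: [-3.4, 0.1, 1.4]
width: 0.0002
t 5.75 ee [ 6.155e-01 -1.000e-04  4.750e-02] rack-local mm [-118.    -0.9   47.5] yaw x 2.46 zax [-0.  0. -1.] F [-3.4  0.1  1.4] w 0.0002 q [ 0.34  0.53 -0.53  1.65  0.3   1.04 -1.81]
```

```bash
python3 -m jog '[[0.4,0,0,0,0,0,-1],[0.3,0,0,0,0,0,-1],[0.2,0,0,0,0,0,-1]]'; python3 -m jog '[[0.2,0,0,0,0,0,-1],[0.2,0,0,0,0,0,-1]]'
```

```text
time: 6.12
ee_pos: [0.6225, 0.0002, 0.0473]
eef_rot: [1.0, 0.021, -0.002, 0.0]
ft_force: [-14.7, -0.5, 10.6]
width: 0.0002
time: 6.38
ee_pos: [0.6226, 0.0001, 0.0472]
eef_rot: [1.0, 0.022, -0.006, 0.001]
ft_force: [-37.0, -1.3, 27.4]
width: 0.0004
```

Stop felt (37 N, no movement). Back off and shift to the shim tray.

```bash
python3 -m jog '[[-2,0,0,0,0,0,-1],[-3,0,0,0,0,0,-1],[-2.5,0,0,0,0,0,-1],[0,0,0,0,0,0,-1]]'; python3 - <<'E'
from h import *
loc(); c=snap('scene','c2.png'); print(onz(c,337,178,0.01),[(x['score'],x['rect']) for x in r.search_frame(c,'glue')])
E
```

```text
time: 6.88
ee_pos: [0.5521, -0.0035, 0.0478]
eef_rot: [1.0, 0.021, 0.0, 0.001]
ft_force: [0.3, -0.5, -0.3]
width: 0.0003
t 6.88 ee [ 0.5521 -0.0035  0.0478] rack-local mm [-181.5   -1.6   47.8] yaw x 2.44 zax [ 0.    -0.001 -1.   ] F [ 0.3 -0.5 -0.3] w 0.0003 q [ 0.39  0.41 -0.56  1.83  0.26  0.97 -1.8 ]
[0.62531832 0.26874151 0.01      ] [(0.83, [325.8, 134.0, 347.5, 182.8])]
```

View pics/c2.png

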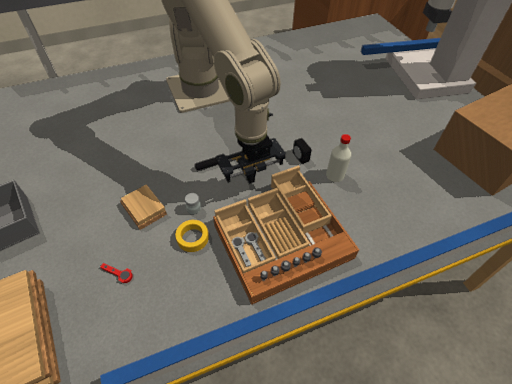

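Dowel tray is home, flush with the hinge tray (px 222–262, ~205). Glue clears the gripper body by about 35 mm.

```bash
python3 -m jog '[[0,-2.4,0,0,0,0,-1],[0,-2.4,0,0,0,0,-1],[0,-2.4,0,0,0,0,-1],[0,-2.4,0,0,0,0,-1],[0,0,0,0,0,0,-1],[1,0,0,0,0,0,-1],[1,0,0,0,0,0,-1],[1,0,0,0,0,0,-1],[1,0,0,0,0,0,-1],[1,0,0,0,0,0,-1],[1,0,0,0,0,0,-1]]'; python3 -c "
from h import *
loc()"
```

```text
time: 8.35
ee_pos: [0.6093, 0.0953, 0.0473]
eef_rot: [1.0, 0.021, -0.0, 0.0]
ft_force: [-2.1, -1.4, -0.3]
width: 0.0005
t 8.35 ee [0.6093 0.0953 0.0473] rack-local mm [-120.1   94.7   47.3] yaw x 2.44 zax [-0. -0. -1.] F [-2.1 -1.4 -0.3] w 0.0005 q [ 0.2   0.54 -0.56  1.65  0.32  1.04 -1.98]
```

```bash
python3 -m jog '[[0.4,0,0,0,0,0,-1],[0.3,0,0,0,0,0,-1],[0.2,0,0,0,0,0,-1]]'; python3 -m jog '[[0.2,0,0,0,0,0,-1],[0.2,0,0,0,0,0,-1]]'; python3 -c "
from h import *
loc()"
```

```text
time: 8.72
ee_pos: [0.6178, 0.096, 0.0475]
eef_rot: [1.0, 0.021, -0.0, 0.0]
ft_force: [-2.2, -0.6, -0.9]
width: 0.0007
time: 8.98
ee_pos: [0.6179, 0.096, 0.0474]
eef_rot: [1.0, 0.022, -0.004, 0.001]
ft_force: [-29.7, -5.9, 21.1]
width: 0.0007
t 8.97 ee [0.6179 0.096  0.0474] rack-local mm [-111.5   95.    47.4] yaw x 2.5 zax [-0.008 -0.002 -1.   ] F [-29.7  -5.9  21.1] w 0.0007 q [ 0.19  0.56 -0.55  1.62  0.33  1.06 -1.98]
```

```bash
python3 -m jog '[[-1.5,0,0,0,0,0,-1],[-1.8,0,0,0,0,0,-1],[0,0,-4,0,0,0,-1],[0,0,-4,0,0,0,-1],[0,3.3,0,0,0,0,-1],[0,3.3,0,0,0,0,-1],[0,3.3,0,0,0,0,-1],[0,3.3,0,0,0,0,-1],[1.8,3.3,0,0,0,0,-1],[1.8,3.2,0,0,0,0,-1],[1.8,0,0,0,0,0,-1],[1.8,0,0,0,0,0,-1],[0,0,0,0,0,0,-1]]'; python3 - <<'E'
from h import *
loc(); snap('scene','c3.png'); snap('wrist','w3.png')
E
```

```text
time: 10.6
ee_pos: [0.6702, -0.0984, 0.1276]
eef_rot: [1.0, 0.022, 0.001, -0.0]
ft_force: [0.2, 0.3, 0.1]
width: 0.0002
t 10.6 ee [ 0.6702 -0.0984  0.1276] rack-local mm [ -67.6 -101.5  127.6] yaw x 2.49 zax [ 0.001  0.001 -1.   ] F [0.2 0.3 0.1] w 0.0002 q [ 0.43  0.57 -0.5   1.41  0.27  1.23 -1.62]
```

View pics/w3.png

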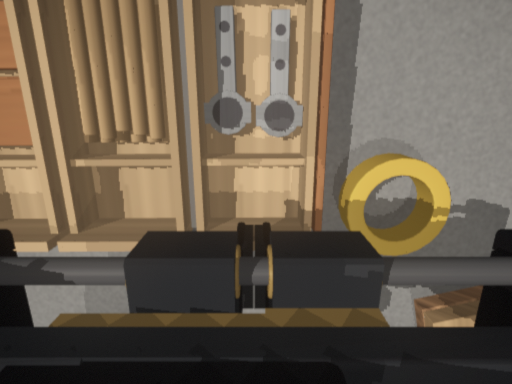

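View pics/c3.png

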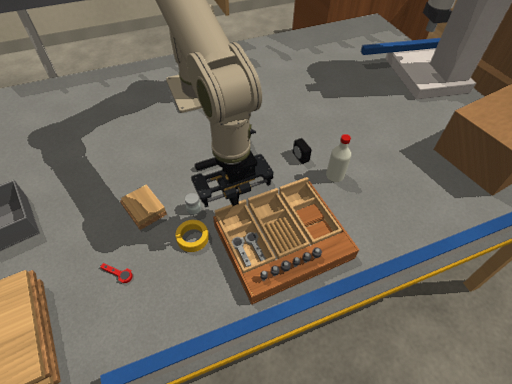

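Dowel and shim trays are both home, with fronts in line (scene px 215–300). The fingertips are over the hinge tray's finger bay, and the hinges at wrist px (228,112) and (280,112) lie well behind the divider (row 160). Lowering.

```bash
python3 -m jog '[[0.5,0,0,0,0,0,-1],[0,0,2,0,0,0,-1],[0,0,2,0,0,0,-1],[0,0,1.5,0,0,0,-1],[0,0,0,0,0,0,-1]]';  python3 -m jog '[[0,0,1.5,0,0,0,-1],[0,0,1.5,0,0,0,-1],[0,0,0,0,0,0,-1]]'; python3 - <<'E'
from h import *
loc(); snap('side','s4.png'); snap('wrist','w4.png')
E
```

```text
time: 11.32
ee_pos: [0.673, -0.0988, 0.0704]
eef_rot: [1.0, 0.021, -0.002, -0.0]
ft_force: [0.9, 0.0, 0.4]
width: 0.0005
time: 11.7
ee_pos: [0.6731, -0.0989, 0.0407]
eef_rot: [1.0, 0.021, -0.001, -0.0]
ft_force: [0.1, 0.2, 0.3]
width: 0.0004
t 11.7 ee [ 0.6731 -0.0989  0.0407] rack-local mm [ -64.7 -102.1   40.7] yaw x 2.45 zax [-0.003  0.    -1.   ] F [0.1 0.2 0.3] w 0.0004 q [ 0.41  0.66 -0.47  1.47  0.32  1.1  -1.65]
```

View pics/s4.png

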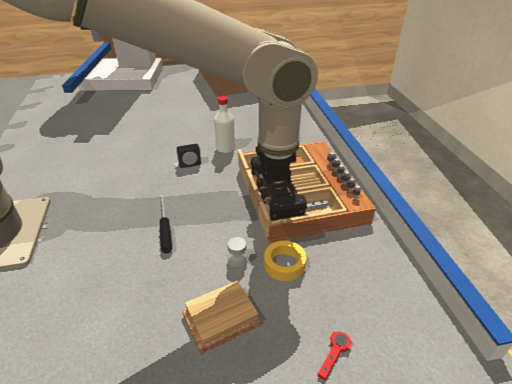

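View pics/w4.png

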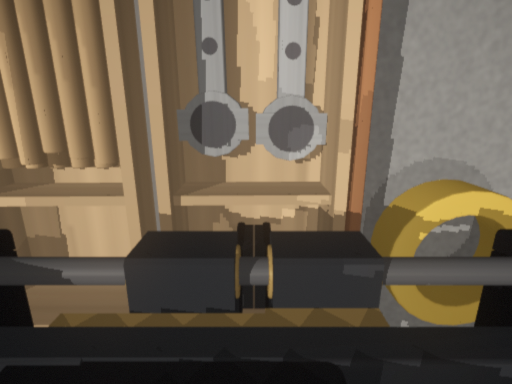

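Fingertips are in the bay without contact, between lip and divider (wrist row 190). Drawing out.

```bash
python3 -m jog '[[-0.4,0,0,0,0,0,-1],[-0.4,0,0,0,0,0,-1],[-0.4,0,0,0,0,0,-1],[-0.4,0,0,0,0,0,-1],[-0.6,0,0,0,0,0,-1],[-0.8,0,0,0,0,0,-1]]'; python3 -c "
from h import *
loc()"
```

```text
time: 12.55
ee_pos: [0.6442, -0.1003, 0.0427]
eef_rot: [1.0, 0.021, 0.0, 0.0]
ft_force: [2.9, -0.4, -1.4]
width: 0.0005
t 12.55 ee [ 0.6442 -0.1003  0.0427] rack-local mm [ -93.7 -102.2   42.7] yaw x 2.45 zax [ 0.001 -0.    -1.   ] F [ 2.9 -0.4 -1.4] w 0.0005 q [ 0.44  0.6  -0.48  1.56  0.31  1.06 -1.65]
```

```bash
python3 -m jog '[[-0.8,0,0,0,0,0,-1],[-0.8,0,0,0,0,0,-1],[-0.8,0,0,0,0,0,-1],[-0.8,0,0,0,0,0,-1],[-0.8,0,0,0,0,0,-1],[-0.8,0,0,0,0,0,-1],[-0.8,0,0,0,0,0,-1],[-0.8,0,0,0,0,0,-1],[-0.8,0,0,0,0,0,-1],[-0.8,0,0,0,0,0,-1],[-0.8,0,0,0,0,0,-1],[-0.8,0,0,0,0,0,-1],[-0.5,0,0,0,0,0,-1],[-0.3,0,0,0,0,0,-1]]'; python3 -c "
from h import *
loc(); snap('side','s5.png')"
```

```text
time: 14.3
ee_pos: [0.54, -0.1046, 0.0425]
eef_rot: [1.0, 0.021, -0.0, 0.0]
ft_force: [2.4, -1.3, -0.2]
width: 0.0003
t 14.3 ee [ 0.54   -0.1046  0.0425] rack-local mm [-198.  -102.1   42.5] yaw x 2.45 zax [-0. -0. -1.] F [ 2.4 -1.3 -0.2] w 0.0003 q [ 0.55  0.41 -0.52  1.84  0.25  0.96 -1.61]
```

View pics/s5.png

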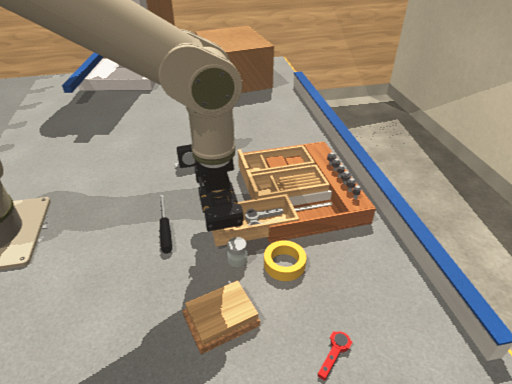

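```bash
python3 -m jog '[[-0.4,0,0,0,0,0,-1],[-0.4,0,0,0,0,0,-1],[-0.3,0,0,0,0,0,-1],[-0.2,0,0,0,0,0,-1],[-0.2,0,0,0,0,0,-1]]'; python3 -c "
from h import *
loc()"
```

```text
time: 14.98
ee_pos: [0.5276, -0.105, 0.043]
eef_rot: [1.0, 0.022, 0.003, -0.0]
ft_force: [19.0, -1.4, -12.0]
width: 0.0006
t 14.97 ee [ 0.5276 -0.105   0.043 ] rack-local mm [-210.4 -101.9   43. ] yaw x 2.48 zax [ 0.005  0.    -1.   ] F [ 19.   -1.4 -12. ] w 0.0006 q [ 0.57  0.38 -0.53  1.87  0.23  0.94 -1.59]
```

```bash
python3 -m jog '[[-0.2,0,0,0,0,0,-1],[-0.1,0,0,0,0,0,-1]]'; python3 -m jog '[[0.5,0,0,0,0,0,-1],[1,0,0,0,0,0,-1],[0,0,0,0,0,0,-1],[0,0,-3,0,0,0,-1],[0,0,-4,0,0,0,-1],[0,0,-5,0,0,0,-1],[0,0,-3,0,0,0,-1],[-3,0,0,0,0,0,-1],[-4,0,0,0,0,0,-1],[-4,0,0,0,0,0,-1],[0,0,0,0,0,0,-1]]'; python3 - <<'E'
from h import *
loc(); c=snap('scene','c6.png'); snap('side','s6.png')
a=c['frame'][160:310,180:380,::-1]; cv2.imwrite('pics/z6.png',cv2.resize(a,None,fx=4,fy=4,interpolation=cv2.INTER_CUBIC))
E
```

```text
time: 15.22
ee_pos: [0.5275, -0.1049, 0.0436]
eef_rot: [1.0, 0.022, 0.006, -0.0]
ft_force: [29.3, -0.8, -20.6]
width: 0.0004
time: 16.6
ee_pos: [0.425, -0.11, 0.1924]
eef_rot: [1.0, 0.021, -0.001, 0.001]
ft_force: [0.8, -0.0, 0.7]
width: -0.0
t 16.6 ee [ 0.425  -0.11    0.1924] rack-local mm [-313.1 -102.5  192.4] yaw x 2.35 zax [-0.001 -0.002 -1.   ] F [ 0.8 -0.   0.7] w -0.0 q [ 0.71 -0.02 -0.55  1.95 -0.01  1.21 -1.36]
```

View pics/z6.png

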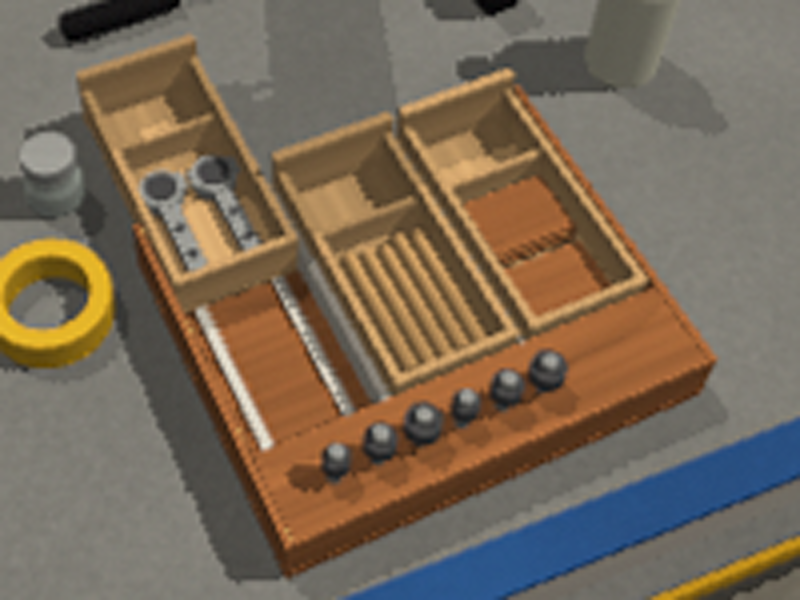

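View pics/s6.png

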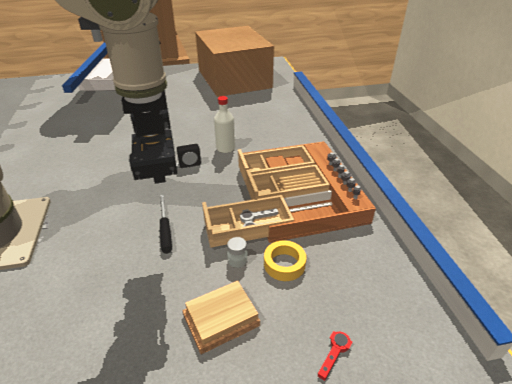

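View pics/c6.png

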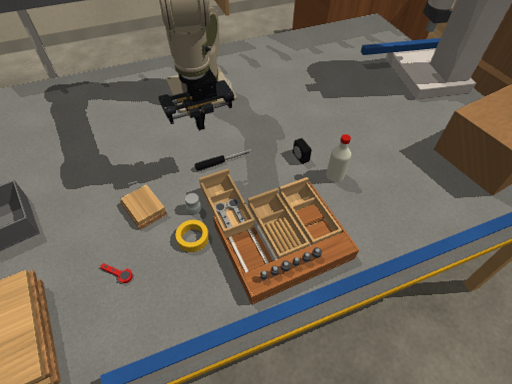

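```bash
python3 - <<'E'
from h import *
c=r.camera('scene')
cs,sn=np.cos(P[2]),np.sin(P[2])
for n,u,v in [('cup',79,75),('cup',193,38),('dow',273,158),('dow',390,116),('shim',400,108),('shim',512,72)]:
    d=onz(c,180+u/4,160+v/4,.068)-[P[0],P[1],0]; print(n,round(1e3*(cs*d[0]+sn*d[1]),1))
r.close_job()
E
```

```text
cup -222.9
cup -222.8
dow -93.0
dow -93.4
shim -97.2
shim -94.1
the job is handed in; nothing more can be done
```

The job is done and handed in. The dowel tray and then the shim tray are pushed home, and the hinge tray is drawn out to its stop with both steel hinges still in it.

- **Dowels and shims:** I pushed each with the closed fingertips until it stopped moving, at 37 N and 30 N. Both stopped at the same depth to within 1 mm.
- **Hinge tray:** I hooked the closed fingertips behind its lip and drew it until it stopped at 29 N. The picture measure puts its front about 130 mm further out than the other two.
- **Last pictures:** They show both hinges lying behind the divider, the bystanders unmoved, and the gripper clear of everything. I compared the bystanders by eye only.
- **One small disagreement:** The picture measurements for the dowel and shim fronts scatter from -93 to -97 mm. That is within pixel error, and the contact readings agree that both are home.

The last timed reading was 16.6 s of the 51 s allowed, just before a final look and the hand-in.

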